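# Lid on the pot, its burner on full

## Robot

A 6-joint arm with a two-finger parallel gripper is mounted at the origin on the work surface. World frame = base frame: x ahead of the robot, y to its left, z up, the work surface at z = 0. Lengths are in mm, angles in rad, forces in N, time in s.
With the tool pointing down it reaches from about 350 to 775 mm from the base axis. Payload 7.3 kg.
Tool frame: the origin (TCP) lies between the finger pads; the fingertips stand 25 mm ahead of it and the grasp point (between the pads) lies 6 mm ahead of it; z points along the fingers, y is the line along which they close (so a half turn about z gives the same grasp; the last joint's range is limited). The gripper opens to 92 mm and grips with 3 to 60 N. Pads are 19 mm wide; open, the fingers measure 130 mm over their backs; the gripper's body (75 mm by 190 mm) begins 47 mm behind the grasp point.
Start: joints at [1.043, 0.342, 1.524, -0, 1.275, -0.146], TCP at [195.597, 487.221, 251.741] pointing down, gripper open.
Joint ranges: [-2.53, 2.53], [-0.77, 2.02], [0.04, 2.7], [-1, 4.14], [0.28, 2.66], [-3.11, 3.11]. Speed limits (rad/s): [2.57, 2.57, 3.14, 3.14, 3.14, 3.14].

## Interface

Orientations are given as [roll, pitch, yaw] about the fixed x, y, z axes, in that order (R = Rz(yaw) Ry(pitch) Rx(roll)).
In Python, from plant import bot gives the robot as it stands.
- The arm moves only by the tool play_rows, never from a script. Its argument "commands" is a list of rows, each an object of numbers: "x", "y", "z": the shift along the tool's x, y, z in m; "twist": the turn about the tool's z in degrees. In form: [{"x": .., "y": .., "z": .., "twist": ..}, ...]. A call has exactly 8 rows; each row is the pose to reach, as a shift and turn from the pose commanded when the call began, along the tool's axes at that moment; what a row does not reach only later rows make up. A row lasts 1/10 s, in which the tool goes at most 50 mm and 8.59 degrees, less where a joint would pass 70% of its speed; a pose out of reach is approached as far as the arm can. A call with a gripper value outside its range is refused whole. "jaw" is the closure, from 0 (fully open) to 1 (shut), set as the call begins (left out, the last holds). The fingers move at their own pace and stop on an object; the grip force is fixed at half the most. Time passes only in rows, so rows that repeat a pose let the fingers close, or fill a call up. It gives the time, the measured TCP pose, the force, the opening and the grip force at its end, in the units of the state.
- bot.get_obs(): the state, without advancing time (a new reading comes with each control period).
- bot.capture(name): name is "scene" or "top"; returns a dict with "pixels" (420x560x3 uint8, red, green, blue), "fx", "fy", "cx", "cy" (pixels), "k1" (the pictures are not rectified: a ray, as slopes to the right and down, at radius r is drawn at 1 + k1 r^2 times it, then the intrinsics apply), "eye" and "rotation" of the camera in the world. Camera axes: x right, y down, z forward; pixel columns grow to the right and rows downward; lengths in mm; the calibration is good to about 2 mm. A picture is of the moment at which its call begins. There is no depth.
- bot.close_job(): hands the job in; it is judged then, once.
The state is a dict: "time": time; "joint_positions": joint angles; "dq": joint speeds; "tau": joint torques, N m; "tool_pos": TCP position; "tcp_rot": TCP orientation; "contact_force": force on the tool from outside, world axes, zero at the start; "moment": the same for the moment, N m; "grip_width": finger opening in mm; "finger_force": force on a finger pad.
Only numpy, scipy, OpenCV 4.12 (cv2) and the standard library are available. Lean on these libraries where they do the work, as an engineer would, in place of code of your own. Each camera call takes 0.05 s, during which the arm holds its last target. There are 200 camera calls.

## Task

Put the loose lid squarely on the uncovered pot, setting it down gently rather than dropping it, and then turn that pot's burner full on: push its knob in, turn it anticlockwise until it rests against its stop, and let it spring back up. Do not ram the knob down or wrench it against the stop, do not touch the other three knobs, and leave the pots and everything else where they are.

Things in the scene. Friction and masses are not known exactly. Their poses are not given: they have to be found in the camera images.
- hob: steel gas hob, 560 (x) by 580 (y) by 10 mm thick, fixed; origin under its centre, x away from the robot. Four knobs in a row at x = -230 mm; y = +93, +31, -31, -93: rear-left, front-left, front-right, rear-right burner. Front burners at (-30, +/-130), rear (165, +/-130); pan supports 45 mm high. The uncovered pot is on the front-left or front-right burner (varies): turn that one's knob.
- pot_rim (a point): centre of the mouth of the uncovered aluminium pot: 160 mm outside diameter, 100 mm high, 3 mm wall (inside diameter 154), two side handles below the rim; z up. It stands on one of the two front burners, rim 145 mm above the counter; weighs 1.6 kg.
- lid_knob (a point): centre of the black round knob (28 mm diameter, 26 mm high, upright) on the loose steel lid. The lid lies right way up on the counter to the right of the hob; this point is 31 mm above the lid's underside, 13 mm below the knob's top and 17 mm above the lid's plate.
- lid: the same loose lid, 166 mm diameter, about 0.28 kg; origin at the centre of the underside of its locating plug, z up. The plug, 147 mm diameter and 9 mm deep, goes into the pot's mouth (3.5 mm to spare all round) and the brim lies on the rim: seated, this origin is 9 mm below the rim centre.
- knob_rl: push-and-turn knob of the rear-left burner, leftmost in the row: black disc 48 mm across, 8 mm thick, under a straight finger bar 46 long, 14 wide, 26 mm high (34 mm overall). Origin on the axis at the disc's underside, 20 mm above the counter; z up, x along the bar, white pointer at its -x end. It may be turned on already. Not to be touched.
- knob_fl: push-and-turn knob of the front-left burner, second from the left in the row: black disc 48 mm across, 8 mm thick, under a straight finger bar 46 long, 14 wide, 26 mm high (34 mm overall). Origin on the axis at the disc's underside, 20 mm above the counter; z up, x along the bar, white pointer at its -x end. Starts off, bar within 0.17 rad of the hob's x direction.
- knob_fr: push-and-turn knob of the front-right burner, third from the left in the row: black disc 48 mm across, 8 mm thick, under a straight finger bar 46 long, 14 wide, 26 mm high (34 mm overall). Origin on the axis at the disc's underside, 20 mm above the counter; z up, x along the bar, white pointer at its -x end. Starts off, bar within 0.17 rad of the hob's x direction.
- knob_rr: push-and-turn knob of the rear-right burner, rightmost in the row: black disc 48 mm across, 8 mm thick, under a straight finger bar 46 long, 14 wide, 26 mm high (34 mm overall). Origin on the axis at the disc's underside, 20 mm above the counter; z up, x along the bar, white pointer at its -x end. It may be turned on already. Not to be touched.
- tap_fl (a joint): spindle angle of the front-left tap, rad: 0 = off, grows anticlockwise from above, stop at 1.18 = full on. Both front taps: locked at off until the knob is pushed 3 mm or more straight down and kept so for the first 0.8 rad of the turn; then it runs free (0.06 N m) to the stop. Travel 5 mm, spring 4 N at first, about 8 N at the bottom, then rigid; let go, it springs up.
- tap_fr (a joint): spindle angle of the front-right tap, as tap_fl. Both: the worn knob has 0.30 rad of free play on its spindle and starts anywhere in it, so the spindle lags the knob by an unknown amount; the stop is felt as torque growing by about 5 N m per rad (0.15 N m is ample, 0.3 wrenches it). A push of 25 N rams the knob; 10 N is plenty.
- pot2: a like pot with its lid on, on the other front burner; bystander, leave alone; origin at the centre of its underside
- oil: amber squeeze bottle, 56 mm diameter, 196 mm high, left of the hob; bystander, leave alone; origin at the centre of its underside
- roll: white paper roll standing upright, 110 mm diameter, 150 mm high, left of the hob; bystander, leave alone; origin at the centre of its underside
- jar: jar with steel cap, 76 mm diameter, 90 mm high, left of the hob; bystander, leave alone; origin at the centre of its underside

How it is judged (in metres and radians):
On the way, in this order (a step that is already met when the one before it is completed fails the run):
1. the lid is seated on the uncovered pot and let go (horizontal distance between lid and pot_rim below 0.006 m and z of lid in the frame of pot_rim between -0.0115 and -0.0065 m and angle between lid's own z axis and vertical below 0.03 rad and contact force between the fingers and lid below 0.1 N), for 0.2 s.
2. the knob of that pot's burner is pushed in by 3 mm or more (((y of pot_rim in the frame of hob above 0 m and distance of knob_fl from where it was at the start of the episode above 0.003 m) or (y of pot_rim in the frame of hob below 0 m and distance of knob_fr from where it was at the start of the episode above 0.003 m))), for 0.05 s.
At the end, for the whole second after the job is handed in: Lid level and at rest on the pot (within 6 mm of its axis, origin 6.5 to 11.5 mm below the rim centre), let go; that burner's tap at 1.16 to 1.203 rad (stop 1.18), its knob let go and within 2 mm of its first height; the other front tap off (below 0.08 rad) (all of step 1 and linear speed of lid below 0.02 m/s and ((y of pot_rim in the frame of hob above 0 m and value of joint tap_fl between 1.16 and 1.203 rad and distance of knob_fl from where it was at the start of the episode below 0.002 m and contact force between the fingers and knob_fl below 0.1 N and value of joint tap_fr below 0.08 rad) or (y of pot_rim in the frame of hob below 0 m and value of joint tap_fr between 1.16 and 1.203 rad and distance of knob_fr from where it was at the start of the episode below 0.002 m and contact force between the fingers and knob_fr below 0.1 N and value of joint tap_fl below 0.08 rad))); the robot touches nothing.
It fails at once if one of the other three knobs is touched (over 0.5 N) (contact force between any of knob_rl, knob_rr and anything else above 0.5 N or (y of pot_rim in the frame of hob above 0 m and contact force between knob_fr and anything else above 0.5 N) or (y of pot_rim in the frame of hob below 0 m and contact force between knob_fl and anything else above 0.5 N)).
It fails at once if the knob is rammed down, more than 6.2 mm in, by some 28 N (its travel is 5 mm) (distance of any of knob_fl, knob_fr from where it was at the start of the episode above 0.0062 m).
It fails at once if a tap is wrenched against its full-on stop (0.023 rad past it, by some 0.3 N m) (value of joint any of tap_fl, tap_fr above 1.203 rad).
It fails at once if the lid is dropped or slammed onto the pot (over 0.35 m/s within 30 mm above its seat) (horizontal distance between lid and pot_rim below 0.03 m and z of lid in the frame of pot_rim below 0.021 m and linear speed of lid above 0.35 m/s).
It fails at once if the uncovered pot or any other pot, pan, bottle, jar or roll is moved more than 20 mm (distance of any of pot_rim, pot2, oil, roll, jar from where it was at the start of the episode above 0.02 m).
It also fails if it takes over 72 s, if anything falls off the work surface, if the arm or the gripper's body presses on something with over 40 N, if the wrist force passes 120 N, or if a joint passes its speed limit or range.

## Working session

There is one attempt and no reset: what is moved stays moved. The work goes in short steps, Python scripts to look and compute and a tool call to move; the robot and the scene stay as the last step left them, time stands still between calls to the robot, and variables do not carry over. Pictures are saved under pics/ and viewed, at most 10 in all, crops included, and the job is handed in when it is done.

Besides the shell and the picture viewer there is one more tool, called after "Call:" as a command line: name --argument value ..., lists and objects as JSON in quotes. play_rows: Moves the arm, as the interface text tells. Its arguments: {"type":"object","properties":{"commands":{"type":"array"},"jaw":{"type":"number"}},"required":["commands"]}

```bash
mkdir -p pics
cat > h.py <<'E'
import numpy as np,cv2
from plant import bot
def cap(n,f=None):
    c=bot.capture(n)
    if f: cv2.imwrite(f,np.array(c["pixels"])[:,:,::-1])
    return c
def px2w(c,u,v,z):
    a=(u-c["cx"])/c["fx"];b=(v-c["cy"])/c["fy"];x,y=a,b
    for _ in range(30):
        s=1+c["k1"]*(x*x+y*y);x,y=a/s,b/s
    d=np.array(c["rotation"])@np.array([x,y,1.]);e=np.array(c["eye"])
    return e+d*(z-e[2])/d[2]
def w2px(c,p):
    q=np.array(c["rotation"]).T@(np.array(p,float)-np.array(c["eye"]));x,y=q[0]/q[2],q[1]/q[2]
    s=1+c["k1"]*(x*x+y*y);return np.array([c["fx"]*x*s+c["cx"],c["fy"]*y*s+c["cy"]])
E
python3 - <<'E'
from h import *
for n in("top","scene"):
    c=cap(n,f"pics/{n}0.png");print(n,{k:v for k,v in c.items() if k!="pixels"})
o=bot.get_obs();print(o)
E
```

```text
top {'fx': 386.03419412193523, 'fy': 386.03419412193523, 'cx': 280.77410677023863, 'cy': 203.82772873897414, 'k1': -0.045949467984086445, 'eye': array([ 421.86325335,   56.960097  , 1220.83016381]), 'rotation': array([-3.01192296e+00,  8.33563203e-04, -1.58615420e+00])}
scene {'fx': 522.036297719159, 'fy': 522.036297719159, 'cx': 281.8870140615271, 'cy': 222.6595339397856, 'k1': -0.16444460770232974, 'eye': array([1737.90724633, -288.31162034, 1115.65092387]), 'rotation': array([-2.26206349,  0.01059034,  1.27476872])}
{'time': 0.1, 'joint_positions': array([ 1.04299977e+00,  3.42651077e-01,  1.52492944e+00,  3.22061552e-05,
        1.27538439e+00, -1.46023499e-01]), 'dq': array([ 0.0011344 , -0.00188948, -0.00284384, -0.00149571,  0.00126648,
        0.00042926]), 'tau': array([ 2.09625352e-03, -4.32003343e+01, -2.44694996e+01,  7.20845629e-02,
        5.26345137e-02, -7.35633830e-05]), 'tool_pos': array([195.41324908, 486.92444112, 251.11268045]), 'tcp_rot': array([-3.14023949e+00, -2.30139542e-04,  2.75981005e+00]), 'contact_force': array([ 0.53383791, -0.5923468 , -0.60366914]), 'moment': array([-0.00749494, -0.0371724 ,  0.02833946]), 'finger_force': 0.0, 'grip_width': 91.76808454291442}
```

View pics/top0.png

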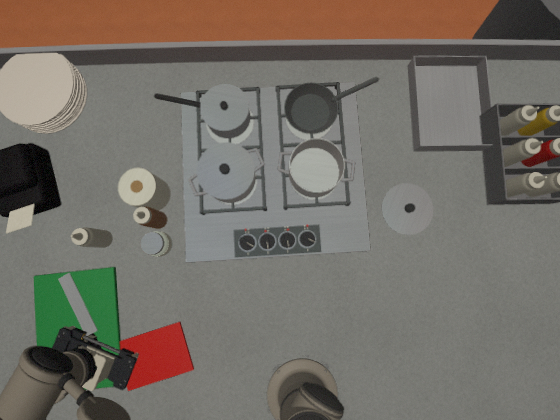

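View pics/scene0.png

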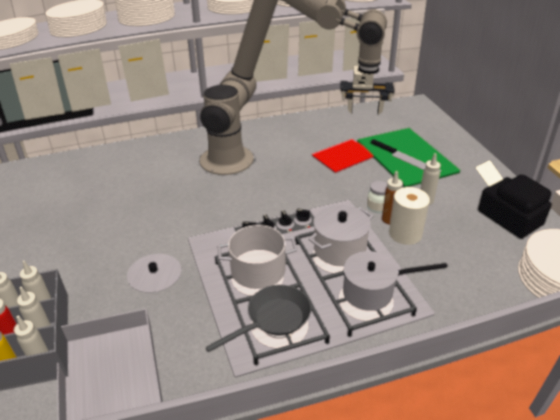

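The top view shows the uncovered pot at (316,167) on the front-right burner. The lid is at (409,209), and the front-right knob is third in the row at (288,240). I'll crop closer.

```bash
sed -i 's/^from plant import bot/from plant import bot\nfrom scipy.spatial.transform import Rotation as Ro/; s/    if f: cv2/    c["rotation"]=Ro.from_euler("xyz",c["rotation"]).as_matrix()\n    if f: cv2/' h.py
python3 - <<'E'
from h import *
c=cap("top","pics/t1.png");im=cv2.imread("pics/t1.png")
def cr(x,y,w,h,s):return cv2.resize(im[y:y+h,x:x+w],None,fx=s,fy=s,interpolation=cv2.INTER_CUBIC)
M=np.zeros((600,800,3),np.uint8)
M[:280,:800]=cr(230,222,100,35,8)
M[280:600,:400]=cr(270,130,100,80,4)
M[280:560,400:680]=cr(375,175,70,70,4)
cv2.imwrite("pics/m1.png",M)
# hob corners approx
for n,u,v,z in[("hobTL",182,92,10),("hobBL",185,262,10),("hobBR",370,248,10),("hobTR",355,84,10),("lidc",408.5,209,14),("lidk",409.5,208,44),("potc",316,166,145)]:
    print(n,px2w(c,u,v,z).round(1))
E
```

```text
hobTL [958.3 376.9  10. ]
hobBL [401.7 356.6  10. ]
hobBR [ 436.2 -221.2   10. ]
hobTR [ 976.8 -196.8   10. ]
lidc [ 556.5 -348.1   14. ]
lidk [ 556.2 -341.3   44. ]
potc [669.3 -46.3 145. ]
```

View pics/m1.png

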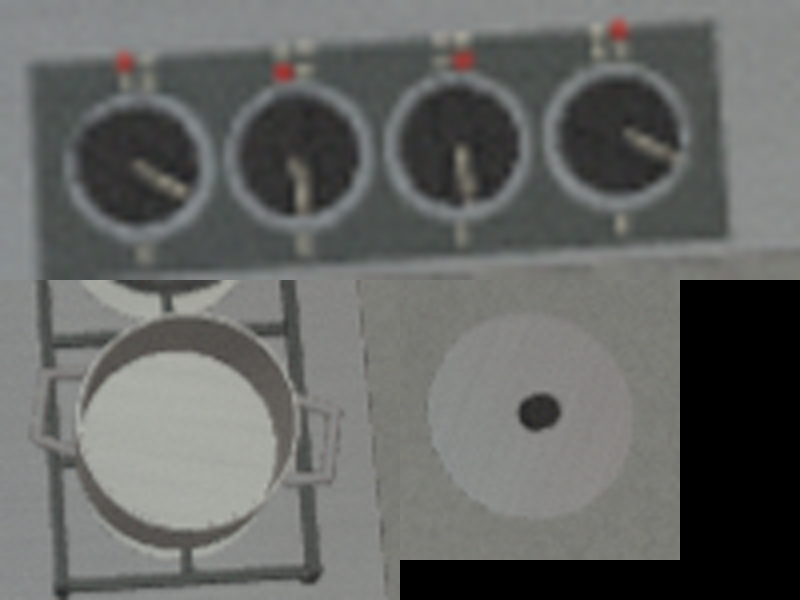

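```bash
cat > fit.py <<'E'
from h import *
from scipy.ndimage import map_coordinates
def circ(c,x,y,z,r,n=120):
    t=np.linspace(0,2*np.pi,n,endpoint=False)
    return np.array([w2px(c,(x+r*np.cos(a),y+r*np.sin(a),z)) for a in t])
def score(c,g,x,y,zr):
    return sum(map_coordinates(g,circ(c,x,y,z,r,90).T[::-1],order=1).mean() for z,r in zr)
def grad(c):
    i=cv2.cvtColor(np.array(c["pixels"]),cv2.COLOR_RGB2GRAY).astype(float);i=cv2.GaussianBlur(i,(0,0),.8)
    return np.hypot(cv2.Sobel(i,6,1,0),cv2.Sobel(i,6,0,1))
def fit(cs,x,y,zr,R=14):
    for st in(2,.5):
        r=R if st==2 else 2
        G=[(sum(score(c,g,x+dx,y+dy,zr) for c,g in cs),x+dx,y+dy) for dx in np.arange(-r,r+.1,st) for dy in np.arange(-r,r+.1,st)]
        s,x,y=max(G)
    return x,y,s
E
python3 - <<'E'
from fit import *
ct=cap("top");cs=cap("scene");T=(ct,grad(ct));S=(cs,grad(cs))
P=px2w(ct,316.5,168,145);L=px2w(ct,407.2,208.6,12);K=px2w(ct,409.6,207.6,44);N=px2w(ct,286.7,239.6,26)
print("est",P,L,K,N)
kn=[px2w(ct,230+u/8-.44,222+v/8-.44,26) for u,v in[(137,167),(299,155),(457,144),(616,128)]];print(np.round(kn,1))
d=kn[0]-kn[3];yaw=np.arctan2(-d[0],d[1]);print("yaw",yaw)
hob=np.mean(kn,0)[:2]+230*np.array([np.cos(yaw),np.sin(yaw)]);print("hob",hob,"fr burner",hob+Ro.from_euler("z",yaw).as_matrix()[:2,:2]@[-30,-130])
for c in([T],[S],[T,S]):
    print("pot",fit(c,P[0],P[1],[(145,80)]),fit(c,P[0],P[1],[(145,80),(145,77)]),"lid",fit(c,L[0],L[1],[(12,83)]))
p=fit([T,S],P[0],P[1],[(145,80),(145,77)]);l=fit([T,S],L[0],L[1],[(12,83)])
a=px2w(ct,230+460/8-.44,222+148/8-.44,54);b=px2w(ct,230+468/8-.44,222+204/8-.44,54);print("ptr",a,b,np.arctan2(a[1]-b[1],a[0]-b[0]))
# overlays
out=[]
def ov(c,x0,y0,w,h,s,polys):
    im=cv2.resize(np.array(c["pixels"])[y0:y0+h,x0:x0+w,::-1],None,fx=s,fy=s,interpolation=cv2.INTER_CUBIC)
    for q,col in polys: cv2.polylines(im,[np.round(((q-[x0,y0]+.5)*s-.5)).astype(int)],True,col,1)
    return im
M=np.zeros((600,800,3),np.uint8);g=(0,255,0);r=(0,0,255)
pk=lambda c:[(circ(c,p[0],p[1],145,80),g),(circ(c,l[0],l[1],12,83),g),(circ(c,l[0],l[1],44,14),r)]
M[:300,:400]=ov(cs,220,220,100,75,4,pk(cs)); M[:300,400:]=ov(cs,115,235,100,75,4,pk(cs))
M[300:,:400]=ov(ct,265,130,100,75,4,pk(ct)); M[300:,400:]=ov(cs,230,195,100,75,4,[(circ(cs,k[0],k[1],28,24),g) for k in kn])
cv2.imwrite("pics/m2.png",M)
E
```

```text
est [663.42872035 -47.57541177 145.        ] [ 558.05598539 -344.65468486   12.        ] [ 557.43648265 -341.67965543   44.        ] [466.09631881  38.99161862  26.        ]
[[459.2 162.5  26. ]
 [462.9 100.   26. ]
 [466.2  39.   26. ]
 [471.4 -22.4  26. ]]
yaw 0.06571623166559953
hob [694.45218892  84.88829556] fr burner [673.05390732 -46.80116319]
pot (np.float64(671.4287203522476), np.float64(-50.57541177321638), np.float64(119.96987467704813)) (np.float64(671.4287203522476), np.float64(-49.07541177321638), np.float64(248.75620924123933)) lid (np.float64(559.0559853933406), np.float64(-345.6546848598858), np.float64(33.75432043856876))
pot (np.float64(674.9287203522476), np.float64(-53.57541177321638), np.float64(134.46237036308133)) (np.float64(675.4287203522476), np.float64(-53.07541177321638), np.float64(252.24311867039916)) lid (np.float64(561.0559853933406), np.float64(-347.1546848598858), np.float64(41.6133818905931))
pot (np.float64(673.4287203522476), np.float64(-51.57541177321638), np.float64(245.22193531063635)) (np.float64(672.4287203522476), np.float64(-49.57541177321638), np.float64(476.016833881078)) lid (np.float64(560.0559853933406), np.float64(-346.1546848598858), np.float64(74.09571828016907))
ptr [463.66120581  38.35208465  54.        ] [442.63522021  35.70954767  54.        ] 0.12502406070911048
```

View pics/m2.png

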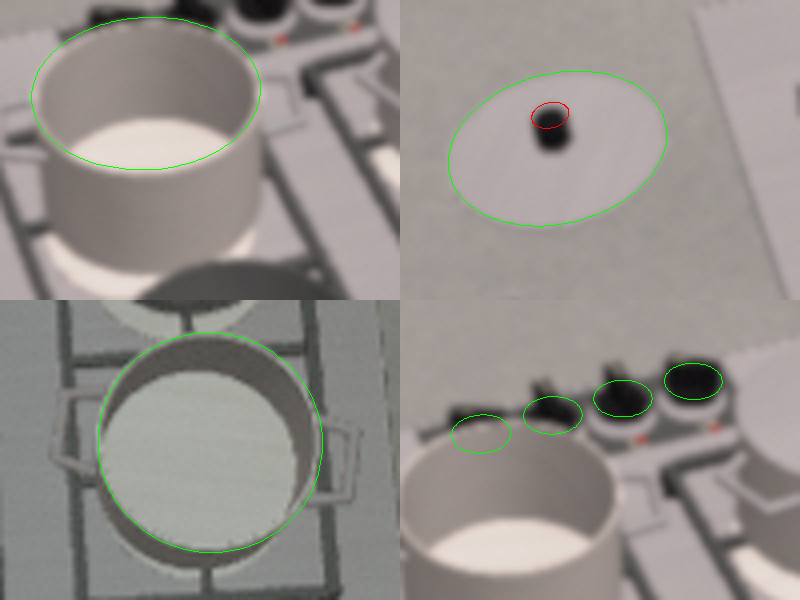

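Overlays agree to about 2-4 mm. The pot rim is near (672.5,-50), the lid near (559.5,-346), and the FR knob near (466,39) with its bar at yaw about 0.125. Next I'll write the move-calculation helper.

```bash
cat > mv.py <<'E'
import sys
from h import *
o=bot.get_obs();p=o["tool_pos"];R=Ro.from_euler("xyz",o["tcp_rot"]).as_matrix();yaw=o["tcp_rot"][2]
def mv(p,yaw,x,y,z,w):
    R=Ro.from_euler("xyz",[np.pi,0,yaw]).as_matrix();d=R.T@(np.array([x,y,z])-p)/1000
    print("d",d.round(4),"twist",round(np.degrees(yaw-w),1),"len",np.linalg.norm(d).round(3))
print("t",o["time"],p.round(1),o["tcp_rot"].round(4),"F",o["contact_force"].round(2),"M",o["moment"].round(3),o["grip_width"])
a=list(map(float,sys.argv[1:]))
for i in range(0,len(a),4):
    mv(p,yaw,*a[i:i+4]);p,yaw=np.array(a[i:i+3]),a[i+3]
E
python3 mv.py 420 150 250 1.57 545 -210 250 0.4 559.5 -346 150 0.125 559.5 -346 70 .125
```

```text
t 0.25 [195.5 487.1 251.4] [-3.1409e+00 -1.0000e-04  2.7599e+00] F [-0.45 -0.13 -0.03] M [-0.021 -0.028  0.007] 91.87643469808035
d [-0.3339 -0.2292  0.0014] twist 68.2 len 0.405
d [-0.3599  0.1253  0.    ] twist 67.0 len 0.381
d [-0.0396  0.1309  0.1   ] twist 15.8 len 0.169
d [ 0.   -0.    0.08] twist 0.0 len 0.08
```

Call:
play_rows --commands '[{"x": -0.042,"y": -0.029,"z": 0,"twist": 8.5},{"x": -0.084,"y": -0.058,"z": 0,"twist": 17},{"x": -0.126,"y": -0.087,"z": 0,"twist": 25.5},{"x": -0.168,"y": -0.116,"z": 0,"twist": 34},{"x": -0.21,"y": -0.145,"z": 0,"twist": 42.5},{"x": -0.252,"y": -0.174,"z": 0,"twist": 51},{"x": -0.294,"y": -0.203,"z": 0,"twist": 59.5},{"x": -0.334,"y": -0.229,"z": 0,"twist": 68}]' --jaw 0

```text
time: 1.05
tool_pos: [418.0, 152.4, 251.9]
tcp_rot: [3.141, -0.0, 1.567]
contact_force: [0.9, 0.7, 0.4]
grip_width: 92.0
finger_force: 0.0
```

Call:
play_rows --commands '[{"x": -0.045,"y": 0.016,"z": 0,"twist": 8.5},{"x": -0.09,"y": 0.031,"z": 0,"twist": 17},{"x": -0.135,"y": 0.047,"z": 0,"twist": 25.5},{"x": -0.18,"y": 0.063,"z": 0,"twist": 34},{"x": -0.225,"y": 0.078,"z": 0,"twist": 42.5},{"x": -0.27,"y": 0.094,"z": 0,"twist": 51},{"x": -0.315,"y": 0.11,"z": 0,"twist": 59.5},{"x": -0.36,"y": 0.125,"z": 0,"twist": 67}]'

```text
time: 1.85
tool_pos: [543.5, -207.4, 251.6]
tcp_rot: [-3.141, -0.0, 0.397]
contact_force: [0.9, 0.5, 0.2]
grip_width: 91.7
finger_force: 0.0
```

```bash
python3 mv.py 559.5 -346 150 0.125 559.5 -346 80 .125
```

```text
t 1.85 [ 543.5 -207.4  251.6] [-3.1414e+00 -2.0000e-04  3.9740e-01] F [0.88 0.48 0.22] M [-0.047  0.122  0.005] 91.71408153692748
d [-0.0389  0.134   0.1016] twist 15.6 len 0.173
d [ 0.   -0.    0.07] twist 0.0 len 0.07
```

Call:
play_rows --commands '[{"x": -0.008,"y": 0.026,"z": 0.035,"twist": 4},{"x": -0.016,"y": 0.052,"z": 0.07,"twist": 8},{"x": -0.024,"y": 0.08,"z": 0.105,"twist": 12},{"x": -0.032,"y": 0.106,"z": 0.135,"twist": 15.5},{"x": -0.038,"y": 0.131,"z": 0.16,"twist": 15.5},{"x": -0.038,"y": 0.131,"z": 0.171,"twist": 15.5},{"x": -0.038,"y": 0.131,"z": 0.171,"twist": 15.5},{"x": -0.038,"y": 0.131,"z": 0.171,"twist": 15.5}]'

```text
time: 2.65
tool_pos: [559.9, -340.0, 81.4]
tcp_rot: [-3.141, -0.0, 0.134]
contact_force: [-0.7, 1.0, 0.9]
grip_width: 92.0
finger_force: 0.0
```

```bash
python3 mv.py 559.5 -346 42 .125
python3 - <<'E'
from h import *
c=cap("top");d=cap("scene")
M=np.zeros((450,800,3),np.uint8)
for i,(k,x,y) in enumerate([(c,370,165),(d,105,215)]):
    M[:,i*400:i*400+400]=cv2.resize(np.array(k["pixels"])[y:y+90,x:x+80,::-1],(400,450),interpolation=cv2.INTER_CUBIC)
cv2.imwrite("pics/g1.png",M)
E
```

```text
t 2.65 [ 559.9 -340.    81.4] [-3.1414e+00 -4.0000e-04  1.3380e-01] F [-0.67  1.02  0.9 ] M [-0.009  0.158  0.003] 91.97025259611054
d [-0.0012  0.0059  0.0394] twist 0.5 len 0.04
```

View pics/g1.png

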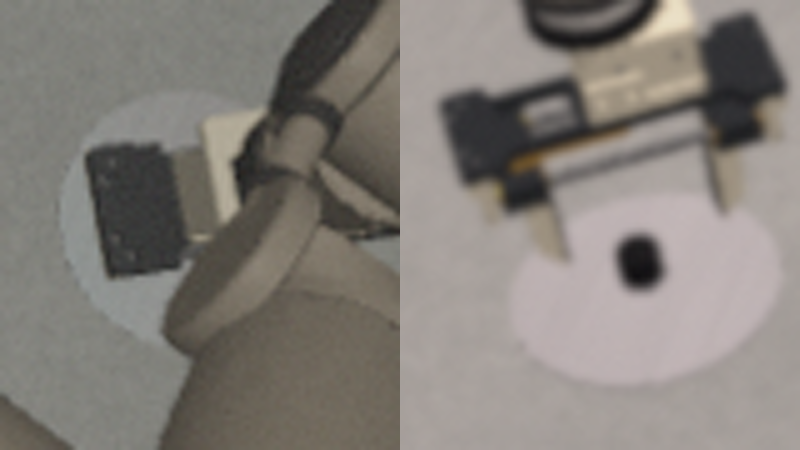

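The fingers straddle the lid knob (scene crop, tips at about (565,255) and (735,205), knob at (640,262)). I'll descend and grip.

Call:
play_rows --commands '[{"x": -0.001,"y": 0.006,"z": 0.01,"twist": 0},{"x": -0.001,"y": 0.006,"z": 0.02,"twist": 0},{"x": -0.001,"y": 0.006,"z": 0.03,"twist": 0},{"x": -0.001,"y": 0.006,"z": 0.036,"twist": 0},{"x": -0.001,"y": 0.006,"z": 0.039,"twist": 0},{"x": -0.001,"y": 0.006,"z": 0.039,"twist": 0},{"x": -0.001,"y": 0.006,"z": 0.039,"twist": 0},{"x": -0.001,"y": 0.006,"z": 0.039,"twist": 0}]'

```text
time: 3.55
tool_pos: [559.7, -347.0, 42.1]
tcp_rot: [3.141, -0.001, 0.133]
contact_force: [0.7, -0.5, -0.1]
grip_width: 92.0
finger_force: 0.0
```

Call:
play_rows --commands '[{"x": 0,"y": 0,"z": 0,"twist": 0},{"x": 0,"y": 0,"z": 0,"twist": 0},{"x": 0,"y": 0,"z": 0,"twist": 0},{"x": 0,"y": 0,"z": 0,"twist": 0},{"x": 0,"y": 0,"z": 0,"twist": 0},{"x": 0,"y": 0,"z": 0,"twist": 0},{"x": 0,"y": 0,"z": 0,"twist": 0},{"x": 0,"y": 0,"z": 0,"twist": 0}]' --jaw 1

```text
time: 4.35
tool_pos: [559.4, -346.8, 41.7]
tcp_rot: [-3.141, 0.0, 0.133]
contact_force: [-0.6, -0.9, 0.5]
grip_width: 32.4
finger_force: 0.0
```

```bash
python3 mv.py 559.5 -346 200 .125 672.5 -50 230 .125
```

```text
t 4.35 [ 559.4 -346.8   41.7] [-3.1415  0.      0.1331] F [-0.6  -0.85  0.48] M [-0.066  0.166  0.03 ] 32.43644952255822
d [ 0.0002 -0.0008 -0.1583] twist 0.5 len 0.158
d [ 0.149  -0.2796 -0.03  ] twist 0.0 len 0.318
```

Call:
play_rows --commands '[{"x": 0,"y": 0,"z": 0,"twist": 0},{"x": 0,"y": 0,"z": 0,"twist": 0},{"x": 0,"y": 0,"z": 0,"twist": 0},{"x": 0,"y": 0,"z": 0,"twist": 0},{"x": 0,"y": 0,"z": 0,"twist": 0},{"x": 0,"y": 0,"z": -0.003,"twist": 0},{"x": 0,"y": 0,"z": -0.01,"twist": 0},{"x": 0,"y": 0,"z": -0.02,"twist": 0}]'

```text
time: 5.15
tool_pos: [559.1, -346.6, 61.6]
tcp_rot: [-3.14, 0.001, 0.133]
contact_force: [1.0, -0.0, -3.1]
grip_width: 27.2
finger_force: 30.0
```

Call:
play_rows --commands '[{"x": 0,"y": 0,"z": -0.015,"twist": 0},{"x": 0,"y": 0,"z": -0.035,"twist": 0},{"x": 0,"y": 0,"z": -0.06,"twist": 0},{"x": 0,"y": 0,"z": -0.085,"twist": 0},{"x": 0,"y": 0,"z": -0.11,"twist": 0},{"x": 0,"y": 0,"z": -0.13,"twist": 0},{"x": 0,"y": 0,"z": -0.14,"twist": 0},{"x": 0,"y": 0,"z": -0.14,"twist": 0}]'

```text
time: 5.95
tool_pos: [560.0, -347.3, 204.2]
tcp_rot: [3.139, -0.003, 0.133]
contact_force: [0.1, 0.4, -3.1]
grip_width: 27.7
finger_force: 30.0
```

```bash
python3 mv.py 672.5 -50 200 .125
```

```text
t 5.95 [ 560.  -347.3  204.2] [ 3.1387e+00 -2.9000e-03  1.3310e-01] F [ 0.08  0.38 -3.09] M [-0.048  0.189 -0.013] 27.65350471898448
d [ 0.1509 -0.2797  0.0042] twist 0.5 len 0.318
```

Call:
play_rows --commands '[{"x": 0.01,"y": -0.018,"z": 0,"twist": 0},{"x": 0.032,"y": -0.06,"z": 0,"twist": 0},{"x": 0.056,"y": -0.104,"z": 0,"twist": 0},{"x": 0.08,"y": -0.148,"z": 0,"twist": 0},{"x": 0.104,"y": -0.192,"z": 0,"twist": 0},{"x": 0.126,"y": -0.234,"z": 0,"twist": 0},{"x": 0.143,"y": -0.265,"z": 0,"twist": 0},{"x": 0.151,"y": -0.28,"z": 0,"twist": 0}]'

```text
time: 6.75
tool_pos: [672.1, -45.5, 200.2]
tcp_rot: [-3.14, 0.002, 0.136]
contact_force: [0.3, -0.8, -2.6]
grip_width: 27.5
finger_force: 30.0
```

Call:
play_rows --commands '[{"x": 0,"y": 0,"z": 0,"twist": 0},{"x": 0,"y": 0,"z": 0,"twist": 0},{"x": 0,"y": 0,"z": 0.003,"twist": 0},{"x": 0,"y": 0,"z": 0.006,"twist": 0},{"x": 0,"y": 0,"z": 0.006,"twist": 0},{"x": 0,"y": 0,"z": 0.006,"twist": 0},{"x": 0,"y": 0,"z": 0.006,"twist": 0},{"x": 0,"y": 0,"z": 0.006,"twist": 0}]'

```text
time: 7.55
tool_pos: [672.0, -49.4, 195.9]
tcp_rot: [3.142, -0.0, 0.133]
contact_force: [-0.3, -0.6, -2.7]
grip_width: 27.1
finger_force: 30.0
```

```bash
cat > see.py <<'E'
import sys
from fit import *
c=cap("top");d=cap("scene");T=(c,grad(c));S=(d,grad(d))
o=bot.get_obs();p=o["tool_pos"];print(p.round(1),o["tcp_rot"].round(4))
z=p[2]-41.8
for n,s in(("top",[T]),("scene",[S]),("both",[T,S])):
    print(n,"lid",np.round(fit(s,p[0],p[1],[(z+11,83)],6),1),"pot",np.round(fit(s,672.5,-50,[(145,80)],6),1))
g=(0,255,0);r=(0,0,255)
M=np.zeros((500,800,3),np.uint8)
for i,(k,x,y) in enumerate([(c,272,125),(d,215,205)]):
    im=cv2.resize(np.array(k["pixels"])[y:y+100,x:x+80,::-1],(400,500),interpolation=cv2.INTER_CUBIC)
    for q,col in((circ(k,p[0],p[1],z+11,83),r),(circ(k,672.5,-50,145,80),g)):
        cv2.polylines(im,[np.round((q-[x,y]+.5)*5-.5).astype(int)],True,col,1)
    M[:,i*400:i*400+400]=im
cv2.imwrite(sys.argv[1],M)
E
python3 see.py pics/s1.png; python3 mv.py 672.5 -50 195 .133
```

```text
[672.  -49.3 195.9] [ 3.1416e+00 -3.0000e-04  1.3310e-01]
top lid [664.5 -43.8  56.7] pot [664.5 -54.5  56.1]
scene lid [678.5 -44.8  93.8] pot [675.5 -53.5  98.6]
both lid [674.  -48.8 143.5] pot [674.5 -54.5 146.9]
t 7.65 [672.  -49.3 195.9] [ 3.1416e+00 -3.0000e-04  1.3310e-01] F [-0.25  0.9  -3.49] M [-0.095  0.17  -0.04 ] 27.155382184870522
d [0.0004 0.0008 0.0009] twist 0.0 len 0.001
```

View pics/s1.png

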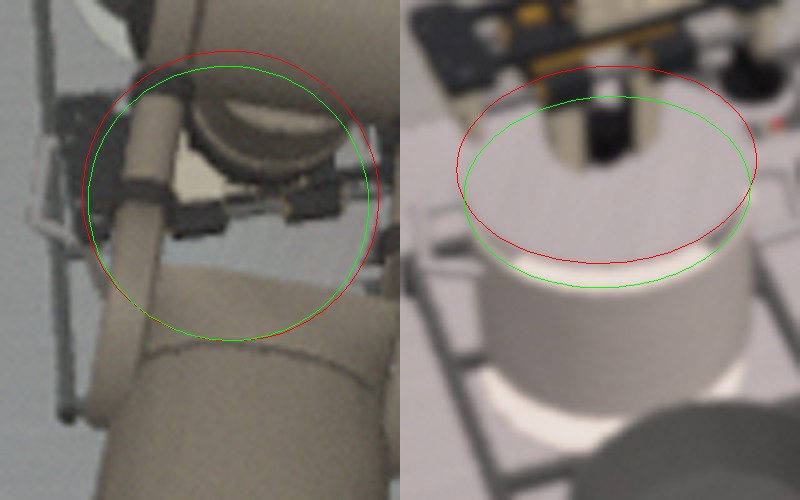

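```bash
cat > arc.py <<'E'
from fit import *
from scipy.ndimage import map_coordinates as mc
d=cap("scene");i=cv2.cvtColor(np.array(d["pixels"]),cv2.COLOR_RGB2GRAY).astype(float);g=cv2.GaussianBlur(i,(0,0),.8)
G=np.hypot(cv2.Sobel(g,6,1,0),cv2.Sobel(g,6,0,1))
p=bot.get_obs()["tool_pos"];z=p[2]-41.8;print(p.round(1))
t=np.linspace(-1.5,1.0,80)
def f(x,y,z,r):return mc(G,np.array([w2px(d,(x+r*np.cos(a),y+r*np.sin(a),z)) for a in t]).T[::-1],order=1).mean()
for n,x0,y0,zz,r in(("lid",p[0],p[1],z+12,83),("lid-",p[0],p[1],z+9,83),("pot out",673,-51,145,80),("pot in",673,-51,145,77)):
    b=sorted([(f(x0+a,y0+b,zz,r),x0+a,y0+b) for a in np.arange(-7,7.1,.5) for b in np.arange(-7,7.1,.5)])[-4:];print(n,np.round(b,1).tolist())
for a in(-1,-.6,-.2,.2,.6):  # radial profiles at z=145
    print(a,[int(mc(i,np.array([w2px(d,(673+r*np.cos(a),-51+r*np.sin(a),145))]).T[::-1],order=1)[0]) for r in range(60,100,2)])
E
python3 arc.py
```

```text
[672.  -49.3 195.8]
lid [[85.9, 677.5, -55.8], [86.0, 678.0, -55.8], [86.1, 677.5, -56.3], [86.2, 678.0, -56.3]]
lid- [[86.1, 675.5, -56.3], [86.3, 675.0, -55.8], [86.4, 674.5, -56.3], [86.7, 675.0, -56.3]]
pot out [[152.1, 676.0, -52.5], [152.1, 675.5, -53.0], [152.2, 675.5, -53.5], [152.4, 676.0, -53.0]]
pot in [[155.6, 679.0, -53.5], [155.7, 679.0, -54.0], [155.8, 679.5, -54.0], [155.8, 679.5, -53.5]]
-1 [174, 171, 168, 165, 165, 169, 171, 172, 173, 171, 161, 148, 133, 121, 114, 112, 112, 113, 113, 112]
-0.6 [175, 177, 188, 201, 211, 219, 221, 222, 219, 213, 199, 179, 159, 140, 129, 123, 120, 119, 119, 119]
-0.2 [174, 179, 183, 196, 208, 215, 220, 220, 219, 213, 204, 189, 174, 159, 147, 141, 136, 135, 134, 134]
0.2 [176, 177, 182, 193, 204, 212, 217, 219, 219, 215, 209, 200, 184, 169, 159, 151, 148, 147, 148, 149]
0.6 [176, 175, 173, 172, 168, 162, 156, 154, 153, 156, 162, 167, 167, 161, 155, 151, 148, 147, 145, 143]
```

Call:
play_rows --commands '[{"x": 0.0005,"y": 0.0026,"z": 0,"twist": 0},{"x": 0.0005,"y": 0.0026,"z": 0.002,"twist": 0},{"x": 0.0005,"y": 0.0026,"z": 0.004,"twist": 0},{"x": 0.0005,"y": 0.0026,"z": 0.006,"twist": 0},{"x": 0.0005,"y": 0.0026,"z": 0.008,"twist": 0},{"x": 0.0005,"y": 0.0026,"z": 0.01,"twist": 0},{"x": 0.0005,"y": 0.0026,"z": 0.012,"twist": 0},{"x": 0.0005,"y": 0.0026,"z": 0.012,"twist": 0}]'

```text
time: 8.5
tool_pos: [673.1, -51.6, 184.6]
tcp_rot: [3.141, -0.001, 0.133]
contact_force: [-1.3, 1.1, 2.6]
grip_width: 27.2
finger_force: 30.0
```

```bash
python3 mv.py 672.8 -51.8 178 .133
```

```text
t 8.5 [673.1 -51.6 184.6] [ 3.1413e+00 -1.5000e-03  1.3330e-01] F [-1.31  1.09  2.58] M [-0.033  0.366 -0.03 ] 27.210855534725837
d [-0.0004  0.0001  0.0066] twist 0.0 len 0.007
```

Call:
play_rows --commands '[{"x": 0,"y": 0,"z": -0.003,"twist": 0},{"x": 0,"y": 0,"z": -0.003,"twist": 0},{"x": 0.002,"y": 0,"z": -0.003,"twist": 0},{"x": 0.002,"y": 0,"z": -0.001,"twist": 0},{"x": 0.002,"y": 0,"z": 0,"twist": 0},{"x": 0.002,"y": 0,"z": 0.0005,"twist": 0},{"x": 0.002,"y": 0,"z": 0.0005,"twist": 0},{"x": 0.002,"y": 0,"z": 0.0005,"twist": 0}]'

```text
time: 9.3
tool_pos: [675.2, -51.5, 184.4]
tcp_rot: [3.141, -0.002, 0.133]
contact_force: [-1.8, 1.7, 5.4]
grip_width: 27.5
finger_force: 30.0
```

```bash
python3 mv.py 672.8 -51.8 178 .133
```

```text
t 9.3 [675.2 -51.5 184.4] [ 3.1409e+00 -1.9000e-03  1.3330e-01] F [-1.76  1.75  5.38] M [-0.33   0.254 -0.074] 27.523212216523227
d [-0.0024 -0.      0.0064] twist 0.0 len 0.007
```

Call:
play_rows --commands '[{"x": 0,"y": 0,"z": -0.003,"twist": 0},{"x": 0,"y": 0,"z": -0.003,"twist": 0},{"x": -0.0007,"y": -0.0025,"z": -0.003,"twist": 0},{"x": -0.0007,"y": -0.0025,"z": -0.001,"twist": 0},{"x": -0.0007,"y": -0.0025,"z": 0,"twist": 0},{"x": -0.0007,"y": -0.0025,"z": 0.0005,"twist": 0},{"x": -0.0007,"y": -0.0025,"z": 0.0005,"twist": 0},{"x": -0.0007,"y": -0.0025,"z": 0.0005,"twist": 0}]'

```text
time: 10.1
tool_pos: [673.8, -49.2, 182.7]
tcp_rot: [-3.142, 0.0, 0.133]
contact_force: [-0.3, -0.0, -3.8]
grip_width: 27.1
finger_force: 30.0
```

```bash
python3 mv.py 672.8 -51.8 178 .133
```

```text
t 10.1 [673.8 -49.2 182.7] [-3.1415  0.      0.1331] F [-0.34 -0.02 -3.79] M [-0.073  0.165  0.011] 27.076886290545662
d [-0.0013  0.0025  0.0047] twist 0.0 len 0.005
```

The plug is in, with no contact force. I'll lower it to the seat.

Call:
play_rows --commands '[{"x": 0,"y": 0,"z": 0.001,"twist": 0},{"x": 0,"y": 0,"z": 0.002,"twist": 0},{"x": 0,"y": 0,"z": 0.003,"twist": 0},{"x": 0,"y": 0,"z": 0.004,"twist": 0},{"x": 0,"y": 0,"z": 0.0045,"twist": 0},{"x": 0,"y": 0,"z": 0.005,"twist": 0},{"x": 0,"y": 0,"z": 0.005,"twist": 0},{"x": 0,"y": 0,"z": 0.005,"twist": 0}]'

```text
time: 10.9
tool_pos: [673.8, -49.2, 177.7]
tcp_rot: [-3.142, -0.0, 0.133]
contact_force: [0.4, -0.4, -3.4]
grip_width: 27.6
finger_force: 30.0
```

```bash
python3 mv.py 672.8 -51.8 178 .133
```

```text
t 10.9 [673.8 -49.2 177.7] [-3.1415e+00 -1.0000e-04  1.3310e-01] F [ 0.43 -0.45 -3.36] M [-0.078  0.193  0.033] 27.583014487063817
d [-0.0013  0.0025 -0.0003] twist 0.0 len 0.003
```

Not in contact yet, so I'll go another 1.5 mm slowly.

Call:
play_rows --commands '[{"x": 0,"y": 0,"z": 0.0003,"twist": 0},{"x": 0,"y": 0,"z": 0.0006,"twist": 0},{"x": 0,"y": 0,"z": 0.0009,"twist": 0},{"x": 0,"y": 0,"z": 0.0012,"twist": 0},{"x": 0,"y": 0,"z": 0.0012,"twist": 0},{"x": 0,"y": 0,"z": 0.0012,"twist": 0},{"x": 0,"y": 0,"z": 0.0012,"twist": 0},{"x": 0,"y": 0,"z": 0.0012,"twist": 0}]'

```text
time: 11.7
tool_pos: [673.8, -49.2, 177.7]
tcp_rot: [3.141, -0.001, 0.133]
contact_force: [-3.4, 0.1, 4.8]
grip_width: 27.2
finger_force: 30.0
```

Call:
play_rows --commands '[{"x": 0,"y": 0,"z": -0.0007,"twist": 0},{"x": 0,"y": 0,"z": -0.0007,"twist": 0},{"x": 0,"y": 0,"z": -0.0007,"twist": 0},{"x": 0,"y": 0,"z": -0.0007,"twist": 0},{"x": 0,"y": 0,"z": -0.0007,"twist": 0},{"x": 0,"y": 0,"z": -0.0007,"twist": 0},{"x": 0,"y": 0,"z": -0.0007,"twist": 0},{"x": 0,"y": 0,"z": -0.0007,"twist": 0}]' --jaw 0.45

```text
time: 12.5
tool_pos: [673.8, -49.1, 177.2]
tcp_rot: [-3.141, -0.0, 0.133]
contact_force: [-0.6, 0.8, -0.2]
grip_width: 50.4
finger_force: 0.0
```

Call:
play_rows --commands '[{"x": 0,"y": 0,"z": 0,"twist": 0},{"x": 0,"y": 0,"z": 0,"twist": 0},{"x": 0,"y": 0,"z": -0.01,"twist": 0},{"x": 0,"y": 0,"z": -0.03,"twist": 0},{"x": 0,"y": 0,"z": -0.05,"twist": 0},{"x": 0,"y": 0,"z": -0.065,"twist": 0},{"x": 0,"y": 0,"z": -0.075,"twist": 0},{"x": 0,"y": 0,"z": -0.075,"twist": 0}]'

```text
time: 13.3
tool_pos: [674.4, -49.2, 254.4]
tcp_rot: [3.141, -0.003, 0.133]
contact_force: [1.7, 0.7, -0.9]
grip_width: 50.5
finger_force: 0.0
```

```bash
python3 mv.py 466 39 252 .125 466 39 100 .125
```

```text
t 13.3 [674.4 -49.2 254.4] [ 3.1406 -0.0035  0.1331] F [ 1.7   0.7  -0.95] M [-0.016  0.077  0.006] 50.484688980941065
d [-0.1949 -0.1151  0.0024] twist 0.5 len 0.226
d [ 0.    -0.     0.152] twist 0.0 len 0.152
```

Run:
```python
from fit import *
from scipy.optimize import minimize
for n in("top","scene"):
    c=cap(n);im=cv2.imread("pics/t1.png" if n=="top" else "pics/scene0.png")[:,:,::-1];c["pixels"]=im;G=grad(c)
    t=np.linspace(0,2*np.pi,60,endpoint=False)
    use=[93,31,-31,-93] if n=="top" else [93,31]
    def f(p,z=28,r=24):
        s=0
        for yk in use:
            cx,cy=p[0]-np.sin(p[2])*yk,p[1]+np.cos(p[2])*yk
            s+=map_coordinates(G,circ(c,cx,cy,z,r,60).T[::-1],order=1).mean()
        return -s
    for z,r in((28,24),(24,24)):
        g=min((f((465+a,69.5+b,w),z,r),465+a,69.5+b,w) for a in np.arange(-6,6.1,1) for b in np.arange(-6,6.1,1) for w in(.055,.065,.075))
        m=minimize(f,g[1:],args=(z,r),method="Nelder-Mead",options=dict(initial_simplex=[np.array(g[1:])+d for d in([0,0,0],[1,0,0],[0,1,0],[0,0,.01])]));p=m.x
        print(n,z,r,p.round(3),-m.fun,"knob_fr",(p[0]+np.sin(p[2])*31).round(1),(p[1]-np.cos(p[2])*31).round(1))
# pointer zoom
im=cv2.imread("pics/t1.png");cv2.imwrite("pics/k1.png",cv2.resize(im[224:256,270:306],None,fx=16,fy=16,interpolation=cv2.INTER_CUBIC))
```

```text
top 28 24 [4.64392e+02 6.96440e+01 4.80000e-02] 539.5569252262587 knob_fr 465.9 38.7
top 24 24 [4.6455e+02 6.9712e+01 4.8000e-02] 548.9307171457592 knob_fr 466.0 38.7
scene 28 24 [4.71415e+02 6.73030e+01 9.10000e-02] 411.4477918535422 knob_fr 474.2 36.4
scene 24 24 [4.66753e+02 6.86090e+01 9.00000e-02] 410.373076108443 knob_fr 469.5 37.7
```

View pics/k1.png

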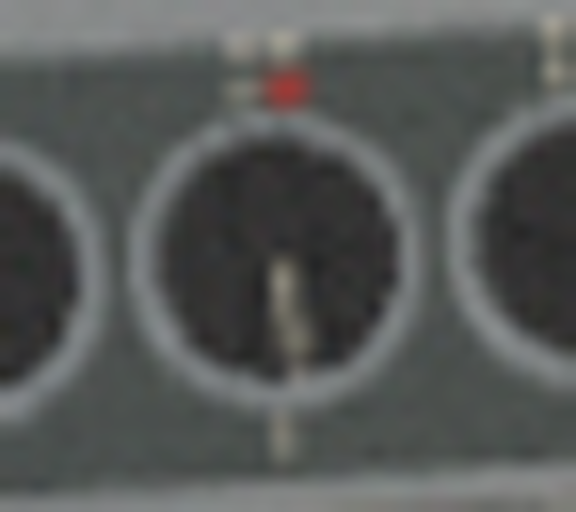

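The pointer runs from about (283,258) to (297,370) in the crop, giving a bar yaw of about 0.12. The knob centre is about (466,38.7). I'm moving above it with the jaws partly closed.

Call:
play_rows --commands '[{"x": -0.02,"y": -0.012,"z": 0,"twist": 0.5},{"x": -0.055,"y": -0.032,"z": 0,"twist": 0.5},{"x": -0.09,"y": -0.053,"z": 0,"twist": 0.5},{"x": -0.125,"y": -0.074,"z": 0.02,"twist": 0.5},{"x": -0.16,"y": -0.094,"z": 0.05,"twist": 0.5},{"x": -0.185,"y": -0.109,"z": 0.08,"twist": 0.5},{"x": -0.194,"y": -0.115,"z": 0.11,"twist": 0.5},{"x": -0.194,"y": -0.115,"z": 0.13,"twist": 0.5}]' --jaw 0.76

```text
time: 14.2
tool_pos: [462.9, 40.0, 120.0]
tcp_rot: [-3.14, 0.005, 0.125]
contact_force: [-0.5, -0.3, -0.3]
grip_width: 22.0
finger_force: 0.0
```

Call:
play_rows --commands '[{"x": 0,"y": 0,"z": 0.01,"twist": 0},{"x": 0,"y": 0,"z": 0.01,"twist": 0},{"x": 0,"y": 0,"z": 0.01,"twist": 0},{"x": 0,"y": 0,"z": 0.01,"twist": 0},{"x": 0,"y": 0,"z": 0.01,"twist": 0},{"x": 0,"y": 0,"z": 0.01,"twist": 0},{"x": 0,"y": 0,"z": 0.01,"twist": 0},{"x": 0,"y": 0,"z": 0.01,"twist": 0}]'

```text
time: 15.0
tool_pos: [466.3, 39.1, 112.4]
tcp_rot: [-3.142, -0.0, 0.124]
contact_force: [0.3, 0.3, 0.7]
grip_width: 22.2
finger_force: 0.0
```

```bash
python3 mv.py 466 38.8 90 .12 466 38.8 56 .12
python3 - <<'E'
from h import *
c=cap("top");d=cap("scene")
M=np.zeros((450,800,3),np.uint8)
for i,(k,x,y) in enumerate([(c,250,190),(d,240,165)]):
    M[:,i*400:i*400+400]=cv2.resize(np.array(k["pixels"])[y:y+90,x:x+80,::-1],(400,450),interpolation=cv2.INTER_CUBIC)
cv2.imwrite("pics/g2.png",M)
E
```

```text
t 15.0 [466.3  39.1 112.4] [-3.1416e+00 -4.0000e-04  1.2430e-01] F [0.27 0.31 0.65] M [-0.078  0.177 -0.004] 22.158803532761876
d [-0.0003  0.0002  0.0224] twist 0.2 len 0.022
d [ 0.    -0.     0.034] twist 0.0 len 0.034
```

View pics/g2.png

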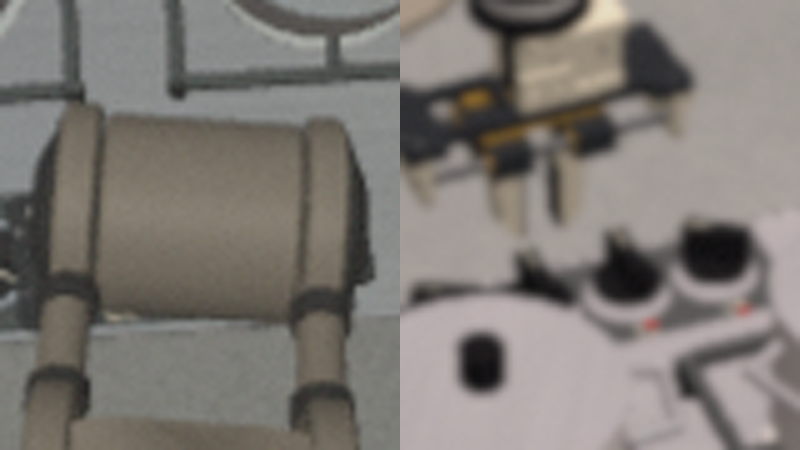

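The fingers (tips near (515,230) and (565,220)) are over the FR bar near (535,265), and the lid is seated. I'm descending to just past the bar top.

Call:
play_rows --commands '[{"x": 0,"y": 0,"z": 0.01,"twist": 0},{"x": 0,"y": 0,"z": 0.02,"twist": 0},{"x": 0,"y": 0,"z": 0.028,"twist": 0},{"x": 0,"y": 0,"z": 0.032,"twist": 0},{"x": 0,"y": 0,"z": 0.034,"twist": 0},{"x": 0,"y": 0,"z": 0.036,"twist": 0},{"x": 0,"y": 0,"z": 0.037,"twist": 0},{"x": 0,"y": 0,"z": 0.037,"twist": 0}]'

```text
time: 15.9
tool_pos: [466.3, 39.1, 75.3]
tcp_rot: [-3.142, -0.0, 0.124]
contact_force: [-0.4, 0.3, -0.1]
grip_width: 22.1
finger_force: 0.0
```

Call:
play_rows --commands '[{"x": 0,"y": 0,"z": 0.003,"twist": 0},{"x": 0,"y": 0,"z": 0.006,"twist": 0},{"x": 0,"y": 0,"z": 0.009,"twist": 0},{"x": 0,"y": 0,"z": 0.012,"twist": 0},{"x": 0,"y": 0,"z": 0.015,"twist": 0},{"x": 0,"y": 0,"z": 0.018,"twist": 0},{"x": 0,"y": 0,"z": 0.018,"twist": 0},{"x": 0,"y": 0,"z": 0.018,"twist": 0}]'

```text
time: 16.7
tool_pos: [466.2, 39.1, 57.1]
tcp_rot: [-3.141, 0.0, 0.124]
contact_force: [-0.3, -0.8, -0.8]
grip_width: 22.1
finger_force: 0.0
```

Call:
play_rows --commands '[{"x": 0,"y": 0,"z": 0,"twist": 0},{"x": 0,"y": 0,"z": 0,"twist": 0},{"x": 0,"y": 0,"z": 0,"twist": 0},{"x": 0,"y": 0,"z": 0,"twist": 0},{"x": 0,"y": 0,"z": 0,"twist": 0},{"x": 0,"y": 0,"z": 0,"twist": 0},{"x": 0,"y": 0,"z": 0,"twist": 0},{"x": 0,"y": 0,"z": 0,"twist": 0}]' --jaw 1

```text
time: 17.5
tool_pos: [466.4, 38.3, 57.4]
tcp_rot: [3.14, -0.0, 0.125]
contact_force: [-0.1, -5.2, 0.1]
grip_width: 13.1
finger_force: 29.9
```

```bash
python3 mv.py
```

```text
t 17.5 [466.4  38.3  57.4] [ 3.1405e+00 -3.0000e-04  1.2460e-01] F [-0.14 -5.2   0.12] M [-0.922  0.223 -0.05 ] 13.103018906089138
```

Gripped. I'll relieve the side load (0.9 mm toward -y), then push in gently.

Call:
play_rows --commands '[{"x": 0,"y": 0.0009,"z": 0,"twist": 0},{"x": 0,"y": 0.0009,"z": 0,"twist": 0},{"x": 0,"y": 0.0009,"z": 0.001,"twist": 0},{"x": 0,"y": 0.0009,"z": 0.002,"twist": 0},{"x": 0,"y": 0.0009,"z": 0.003,"twist": 0},{"x": 0,"y": 0.0009,"z": 0.004,"twist": 0},{"x": 0,"y": 0.0009,"z": 0.004,"twist": 0},{"x": 0,"y": 0.0009,"z": 0.004,"twist": 0}]'

```text
time: 18.3
tool_pos: [466.5, 38.2, 53.5]
tcp_rot: [3.141, -0.0, 0.125]
contact_force: [-1.8, -2.2, 7.1]
grip_width: 13.9
finger_force: 30.0
```

```bash
python3 mv.py
```

```text
t 18.3 [466.5  38.2  53.5] [ 3.1414e+00 -4.0000e-04  1.2460e-01] F [-1.8  -2.16  7.09] M [-0.322  0.476  0.001] 13.900339158790299
```

Call:
play_rows --commands '[{"x": 0,"y": 0.0003,"z": 0.0005,"twist": 0},{"x": 0,"y": 0.0003,"z": 0.0005,"twist": -3},{"x": 0,"y": 0.0003,"z": 0.0005,"twist": -7},{"x": 0,"y": 0.0003,"z": 0.0005,"twist": -11},{"x": 0,"y": 0.0003,"z": 0.0005,"twist": -15},{"x": 0,"y": 0.0003,"z": 0.0005,"twist": -19},{"x": 0,"y": 0.0003,"z": 0.0005,"twist": -22},{"x": 0,"y": 0.0003,"z": 0.0005,"twist": -24}]'

```text
time: 19.1
tool_pos: [466.5, 37.9, 53.1]
tcp_rot: [3.141, -0.0, 0.545]
contact_force: [-2.6, -2.2, 5.9]
grip_width: 13.7
finger_force: 30.0
```

```bash
python3 mv.py
```

```text
t 19.1 [466.5  37.9  53.1] [ 3.1413e+00 -4.0000e-04  5.4520e-01] F [-2.58 -2.15  5.92] M [-0.357  0.481 -0.069] 13.658702068726619
```

Call:
play_rows --commands '[{"x": -0.0004,"y": 0.0001,"z": 0,"twist": -4},{"x": -0.0004,"y": 0.0001,"z": 0,"twist": -8},{"x": -0.0004,"y": 0.0001,"z": 0,"twist": -12},{"x": -0.0004,"y": 0.0001,"z": 0,"twist": -16},{"x": -0.0004,"y": 0.0001,"z": 0,"twist": -20},{"x": -0.0004,"y": 0.0001,"z": 0,"twist": -24},{"x": -0.0004,"y": 0.0001,"z": 0,"twist": -28},{"x": -0.0004,"y": 0.0001,"z": 0,"twist": -32}]'

```text
time: 19.9
tool_pos: [466.6, 37.6, 53.2]
tcp_rot: [3.14, -0.001, 1.105]
contact_force: [-1.4, -1.5, 8.2]
grip_width: 13.9
finger_force: 30.0
```

```bash
python3 mv.py
```

```text
t 19.9 [466.6  37.6  53.2] [ 3.1403e+00 -6.0000e-04  1.1046e+00] F [-1.43 -1.51  8.19] M [-0.315  0.346 -0.076] 13.884691782132785
```

Call:
play_rows --commands '[{"x": 0,"y": 0,"z": 0,"twist": -2},{"x": 0,"y": 0,"z": 0,"twist": -4},{"x": 0,"y": 0,"z": 0,"twist": -6},{"x": 0,"y": 0,"z": 0,"twist": -8},{"x": 0,"y": 0,"z": 0,"twist": -10},{"x": 0,"y": 0,"z": 0,"twist": -11},{"x": 0,"y": 0,"z": 0,"twist": -11},{"x": 0,"y": 0,"z": 0,"twist": -11}]'

```text
time: 20.7
tool_pos: [466.7, 37.5, 53.2]
tcp_rot: [3.14, -0.0, 1.294]
contact_force: [-0.6, -2.0, 6.2]
grip_width: 13.8
finger_force: 30.0
```

Call:
play_rows --commands '[{"x": 0,"y": 0,"z": 0,"twist": -0.3},{"x": 0,"y": 0,"z": 0,"twist": -0.6},{"x": 0,"y": 0,"z": 0,"twist": -0.8},{"x": 0,"y": 0,"z": 0,"twist": -1},{"x": 0,"y": 0,"z": 0,"twist": -1},{"x": 0,"y": 0,"z": 0,"twist": -1},{"x": 0,"y": 0,"z": 0,"twist": -1},{"x": 0,"y": 0,"z": 0,"twist": -1}]'

```text
time: 21.5
tool_pos: [466.7, 37.5, 53.2]
tcp_rot: [3.14, -0.0, 1.311]
contact_force: [0.4, -2.1, 7.2]
grip_width: 14.1
finger_force: 30.0
```

```bash
python3 mv.py
```

```text
t 21.5 [466.7  37.5  53.2] [ 3.1401e+00 -2.0000e-04  1.3113e+00] F [ 0.36 -2.11  7.24] M [-0.413  0.346 -0.029] 14.059577504217062
```

```bash
cat > mz.py <<'E'
from h import *
M=[];F=[]
for _ in range(6):
    bot.capture("top");o=bot.get_obs();M.append(o["moment"]);F.append(o["contact_force"])
print(o["time"],"Mz",np.mean(M,0)[2].round(4),"sd",np.std(M,0)[2].round(3),"F",np.mean(F,0).round(2),o["tool_pos"].round(2),"yaw",o["tcp_rot"][2].round(4))
E
python3 mz.py
```

```text
21.8 Mz -0.0416 sd 0.024 F [-0.72 -1.74  6.78] [466.69  37.52  53.22] yaw 1.3112
```

Call:
play_rows --commands '[{"x": 0,"y": 0,"z": 0,"twist": -0.3},{"x": 0,"y": 0,"z": 0,"twist": -0.6},{"x": 0,"y": 0,"z": 0,"twist": -0.9},{"x": 0,"y": 0,"z": 0,"twist": -0.9},{"x": 0,"y": 0,"z": 0,"twist": -0.9},{"x": 0,"y": 0,"z": 0,"twist": -0.9},{"x": 0,"y": 0,"z": 0,"twist": -0.9},{"x": 0,"y": 0,"z": 0,"twist": -0.9}]'

```text
time: 22.6
tool_pos: [466.7, 37.5, 53.2]
tcp_rot: [3.14, -0.0, 1.327]
contact_force: [-1.0, -1.2, 7.2]
grip_width: 13.6
finger_force: 30.0
```

```bash
python3 mz.py
```

```text
22.9 Mz -0.0301 sd 0.022 F [-0.99 -1.96  6.96] [466.67  37.53  53.21] yaw 1.3269
```

Call:
play_rows --commands '[{"x": 0,"y": 0,"z": 0,"twist": -0.3},{"x": 0,"y": 0,"z": 0,"twist": -0.6},{"x": 0,"y": 0,"z": 0,"twist": -0.9},{"x": 0,"y": 0,"z": 0,"twist": -1},{"x": 0,"y": 0,"z": 0,"twist": -1},{"x": 0,"y": 0,"z": 0,"twist": -1},{"x": 0,"y": 0,"z": 0,"twist": -1},{"x": 0,"y": 0,"z": 0,"twist": -1}]'

```text
time: 23.7
tool_pos: [466.7, 37.5, 53.2]
tcp_rot: [3.14, -0.0, 1.344]
contact_force: [0.0, -2.0, 6.2]
grip_width: 14.1
finger_force: 30.0
```

```bash
python3 mz.py
```

```text
24.0 Mz -0.051 sd 0.024 F [-0.61 -2.17  7.04] [466.7   37.51  53.22] yaw 1.3443
```

Call:
play_rows --commands '[{"x": 0,"y": 0,"z": 0,"twist": -0.3},{"x": 0,"y": 0,"z": 0,"twist": -0.6},{"x": 0,"y": 0,"z": 0,"twist": -0.9},{"x": 0,"y": 0,"z": 0,"twist": -1},{"x": 0,"y": 0,"z": 0,"twist": -1},{"x": 0,"y": 0,"z": 0,"twist": -1},{"x": 0,"y": 0,"z": 0,"twist": -1},{"x": 0,"y": 0,"z": 0,"twist": -1}]'

```text
time: 24.8
tool_pos: [466.7, 37.5, 53.2]
tcp_rot: [3.14, -0.0, 1.362]
contact_force: [-2.3, -2.0, 8.1]
grip_width: 13.7
finger_force: 30.0
```

```bash
python3 mz.py
```

```text
25.1 Mz -0.074 sd 0.025 F [-0.49 -2.18  7.17] [466.69  37.53  53.21] yaw 1.3619
```

Call:
play_rows --commands '[{"x": 0,"y": 0,"z": 0,"twist": -0.3},{"x": 0,"y": 0,"z": 0,"twist": -0.5},{"x": 0,"y": 0,"z": 0,"twist": -0.5},{"x": 0,"y": 0,"z": 0,"twist": -0.5},{"x": 0,"y": 0,"z": 0,"twist": -0.5},{"x": 0,"y": 0,"z": 0,"twist": -0.5},{"x": 0,"y": 0,"z": 0,"twist": -0.5},{"x": 0,"y": 0,"z": 0,"twist": -0.5}]'

```text
time: 25.9
tool_pos: [466.7, 37.5, 53.2]
tcp_rot: [3.14, -0.0, 1.371]
contact_force: [-0.2, -1.5, 7.3]
grip_width: 13.7
finger_force: 30.0
```

```bash
python3 mz.py; python3 mz.py
```

```text
26.2 Mz -0.0738 sd 0.028 F [-0.57 -1.99  7.03] [466.7   37.51  53.22] yaw 1.3706
26.5 Mz -0.0285 sd 0.01 F [-0.75 -2.09  7.18] [466.72  37.52  53.22] yaw 1.3706
```

Call:
play_rows --commands '[{"x": 0,"y": 0,"z": 0,"twist": -0.3},{"x": 0,"y": 0,"z": 0,"twist": -0.6},{"x": 0,"y": 0,"z": 0,"twist": -0.9},{"x": 0,"y": 0,"z": 0,"twist": -1},{"x": 0,"y": 0,"z": 0,"twist": -1},{"x": 0,"y": 0,"z": 0,"twist": -1},{"x": 0,"y": 0,"z": 0,"twist": -1},{"x": 0,"y": 0,"z": 0,"twist": -1}]'

```text
time: 27.3
tool_pos: [466.7, 37.5, 53.2]
tcp_rot: [3.14, -0.0, 1.388]
contact_force: [-0.6, -2.4, 6.6]
grip_width: 13.7
finger_force: 30.0
```

```bash
python3 mz.py
```

```text
27.6 Mz -0.1033 sd 0.02 F [-0.52 -2.23  7.27] [466.71  37.51  53.22] yaw 1.3879
```

Call:
play_rows --commands '[{"x": 0,"y": 0,"z": 0,"twist": -0.3},{"x": 0,"y": 0,"z": 0,"twist": -0.5},{"x": 0,"y": 0,"z": 0,"twist": -0.5},{"x": 0,"y": 0,"z": 0,"twist": -0.5},{"x": 0,"y": 0,"z": 0,"twist": -0.5},{"x": 0,"y": 0,"z": 0,"twist": -0.5},{"x": 0,"y": 0,"z": 0,"twist": -0.5},{"x": 0,"y": 0,"z": 0,"twist": -0.5}]'

```text
time: 28.4
tool_pos: [466.7, 37.5, 53.2]
tcp_rot: [3.14, -0.0, 1.397]
contact_force: [-1.0, -2.4, 6.7]
grip_width: 14.1
finger_force: 30.0
```

```bash
python3 mz.py; python3 mz.py
```

```text
28.7 Mz -0.1214 sd 0.019 F [-0.8  -1.97  6.79] [466.73  37.52  53.22] yaw 1.3965
29.0 Mz -0.1667 sd 0.03 F [-0.19 -2.37  7.04] [466.74  37.5   53.22] yaw 1.3965
```

The stop is felt (0.12–0.17 N m against a 0.05 baseline). I'll back off slightly, let the knob rise, release, and lift.

Call:
play_rows --commands '[{"x": 0,"y": 0,"z": 0,"twist": 0.6},{"x": 0,"y": 0,"z": -0.001,"twist": 0.6},{"x": 0,"y": 0,"z": -0.002,"twist": 0.6},{"x": 0,"y": 0,"z": -0.003,"twist": 0.6},{"x": 0,"y": 0,"z": -0.004,"twist": 0.6},{"x": 0,"y": 0,"z": -0.0043,"twist": 0.6},{"x": 0,"y": 0,"z": -0.0043,"twist": 0.6},{"x": 0,"y": 0,"z": -0.0043,"twist": 0.6}]'

```text
time: 29.8
tool_pos: [466.6, 37.6, 57.2]
tcp_rot: [3.14, -0.0, 1.386]
contact_force: [2.8, -2.6, 4.1]
grip_width: 13.7
finger_force: 30.0
```

Call:
play_rows --commands '[{"x": 0,"y": 0,"z": 0,"twist": 0},{"x": 0,"y": 0,"z": 0,"twist": 0},{"x": 0,"y": 0,"z": 0,"twist": 0},{"x": 0,"y": 0,"z": 0,"twist": 0},{"x": 0,"y": 0,"z": 0,"twist": 0},{"x": 0,"y": 0,"z": 0,"twist": 0},{"x": 0,"y": 0,"z": 0,"twist": 0},{"x": 0,"y": 0,"z": 0,"twist": 0}]' --jaw 0.74

```text
time: 30.6
tool_pos: [466.1, 37.6, 57.0]
tcp_rot: [3.142, -0.0, 1.386]
contact_force: [-0.4, -0.2, 0.3]
grip_width: 23.6
finger_force: 0.0
```

Call:
play_rows --commands '[{"x": 0,"y": 0,"z": -0.005,"twist": 0},{"x": 0,"y": 0,"z": -0.015,"twist": 0},{"x": 0,"y": 0,"z": -0.03,"twist": 0},{"x": 0,"y": 0,"z": -0.06,"twist": 0},{"x": 0,"y": 0,"z": -0.1,"twist": 0},{"x": 0,"y": 0,"z": -0.14,"twist": 0},{"x": 0,"y": 0,"z": -0.18,"twist": 0},{"x": 0,"y": 0,"z": -0.2,"twist": 0}]'

```text
time: 31.4
tool_pos: [466.9, 37.6, 261.6]
tcp_rot: [3.135, -0.001, 1.386]
contact_force: [0.1, 1.1, -0.1]
grip_width: 24.1
finger_force: 0.0
```

```bash
python3 mv.py 300 -250 260 1.39
```

```text
t 31.4 [466.9  37.6 261.6] [ 3.1353e+00 -8.0000e-04  1.3863e+00] F [ 0.14  1.08 -0.1 ] M [-0.126  0.008  0.006] 24.100118162679788
d [-0.3133 -0.1113  0.0016] twist -0.2 len 0.333
```

Moving out of the cameras' view to check.

Call:
play_rows --commands '[{"x": -0.03,"y": -0.01,"z": 0,"twist": 0},{"x": -0.075,"y": -0.026,"z": 0,"twist": 0},{"x": -0.12,"y": -0.042,"z": 0,"twist": 0},{"x": -0.165,"y": -0.058,"z": 0,"twist": 0},{"x": -0.21,"y": -0.074,"z": 0,"twist": 0},{"x": -0.255,"y": -0.09,"z": 0,"twist": 0},{"x": -0.295,"y": -0.104,"z": 0,"twist": 0},{"x": -0.31,"y": -0.11,"z": 0,"twist": 0}]'

```text
time: 32.2
tool_pos: [299.3, -249.5, 257.9]
tcp_rot: [3.141, 0.002, 1.383]
contact_force: [0.7, 0.1, -0.8]
grip_width: 23.6
finger_force: 0.0
```

```bash
python3 - <<'E'
from h import *
c=cap("top");d=cap("scene")
M=np.zeros((600,800,3),np.uint8)
M[:]=0
for k,(x,y,w,h),(X,Y),s in[(c,(230,222,100,35),(0,0),8),(c,(270,125,100,80),(0,280),4),(d,(210,190,100,80),(400,280),4)]:
    M[Y:Y+h*s,X:X+w*s]=cv2.resize(np.array(k["pixels"])[y:y+h,x:x+w,::-1],None,fx=s,fy=s,interpolation=cv2.INTER_CUBIC)
cv2.imwrite("pics/e1.png",M)
E
python3 mv.py
```

```text
t 32.3 [ 300.  -248.5  257.7] [3.1409e+00 8.0000e-04 1.3823e+00] F [-0.07  0.79 -0.48] M [-0.125  0.095  0.014] 24.017655213844243
```

View pics/e1.png

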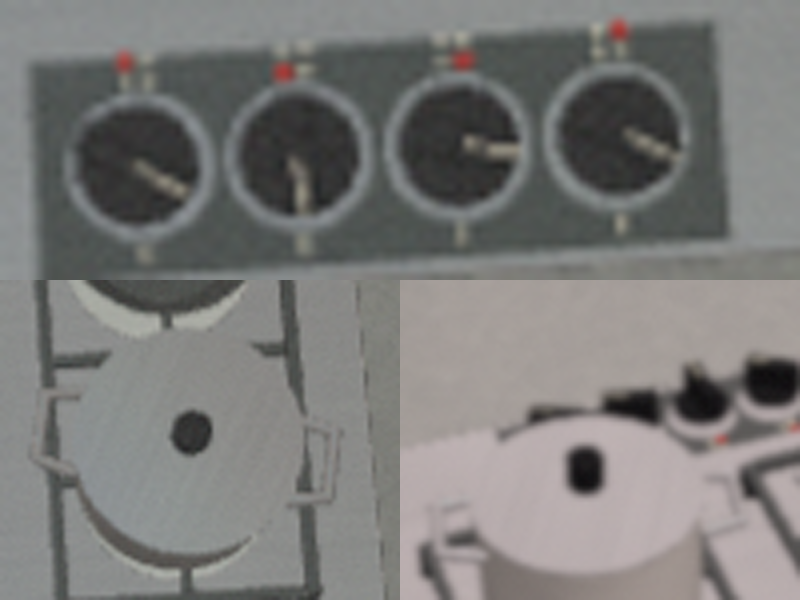

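The picture shows the lid square on the pot at (192,432), the FR pointer turned to full on at (490,148), and the other knobs unchanged. Handing in.

```bash
python3 -c "
from plant import bot
print(bot.close_job())"
```

```text
the job is handed in; nothing more can be done
None
```

The lid is seated on the front-right pot and let go, the front-right knob was pushed in, turned to its stop and released, and the job is handed in; the final pictures show the lid square and the other knobs unmoved, though no verdict came back.

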